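# Lock the site model onto the photo board

## Task

Fix the small architectural site model (green base plate with two keyholes, white building) onto the black photo board: lift it by its building, lower it so that the board's two screw heads come up through the round ends of its keyholes and the plate lies flat on the rails, then slide it towards the red stop until the yellow spring catch pops up behind the plate. Be gentle, never pressing or pushing it against the board, screws or stop with more than about 35 N; leave the green die and the grey block that lie on the board where they are, and let go of the model.

Things in the scene. Friction and masses are not known exactly. Their poses are not given: they have to be found in the camera images.
- model: Loose architectural model, 0.35 to 0.6 kg: flat green plate 130 mm (own x) by 180 (y) by 5 thick; origin at the centre of the plate's underside, z up. Through it go two keyholes: round ends 15 mm across centred at x = 0, y = +65 and -65 mm; from each an 8 mm wide slot runs towards -x, ending at x = -45 mm. Starts flat on the table. Mount it with its +x along the board's +x.
- building (a point): Where to grip the model: middle of its white building, 30 mm above the plate's underside, over the plate's centre; axes as the model's. Building 34 mm along x, 88 along y (too wide to grip that way), top 55 mm above the underside: fingers go on its two long faces. Trees up to 26 mm high stand only at |x| and |y| over 33 mm.
- board: Fixed black photo board with white grid, 240 mm (own x) by 300 (y) by 22 thick, origin at the centre of its underside. Rails 6 mm high, 22 wide along x at y = +65 and -65 mm carry the plate. Between them a rigid grey strip (3 mm thick, below the rails' top) bears the red stop at +x, 16 mm high, and the yellow catch at -x. The strip's place along x varies by 24 mm and is NOT measured.
- screws (a point): Midway between the two fixed screws, level with the rails' top (28 mm above the table); axes as the board's. Screws at x = 0, y = +65 and -65 mm: shank 6 mm; head 12 mm in diameter, underside 7 mm and top 11 mm above the rails. With the plate flat on the rails the building point is 30 mm above this point. Sliding to lock goes along +x.
- pawl (a joint): How far the yellow spring catch (stands 4.5 mm above the rails) is pressed down, m: 0 up, about 0.0045 with the plate lying on it (about 1 N). From the screw-head position the plate must slide 13 to 37 mm (differs each time) until the catch springs back to 0 behind its -x edge; 2 mm past that its front edge meets the rigid red stop: slide until the stop is felt.
- die_board: A loose green die, 28 mm, on the photo board near its edge; origin at the centre of its underside. Leave it.
- grey_block: A loose grey reference block 30 x 30 x 20 mm on the photo board near its edge; origin at the centre of its underside. Leave it.
There are look-alikes about, which are no part of the job. What is meant by the model is not blue or pink, and is the larger of those in its own colour.

How it is judged (in metres and radians):
On the way:
1. the model lies on the rails (within 3 mm) with both screw heads through the round ends of its keyholes, not yet slid (within 5 mm) (x of building in the frame of screws between -0.005 and 0.005 m and y of building in the frame of screws between -0.003 and 0.003 m and z of building in the frame of screws below 0.033 m), for 0.1 s.
At the end, for the whole second after the job is handed in: The model lies flat on the rails (2.5 mm), slid 12 to 41 mm along the board's +x from the screw-head position and within 3 mm sideways and 0.06 rad, the yellow catch is up again behind the plate (pressed by less than 1.5 mm), the model is at rest and released (value of joint pawl below 0.0015 m and x of building in the frame of screws between 0.012 and 0.041 m and y of building in the frame of screws between -0.003 and 0.003 m and z of building in the frame of screws between 0.027 and 0.0325 m and angle between the x axis of building and the x axis of screws, either way round below 0.06 rad and linear speed of model below 0.01 m/s); the robot touches nothing.
It fails at once if the model is pressed or knocked against the photo board, its screws or its catch with more than 35 N (contact force between model and board above 35 N).
It fails at once if the green die or the grey block on the photo board is moved by more than 20 mm (distance of any of die_board, grey_block from where it was at the start of the episode above 0.02 m).
It also fails if it takes over 51 s, if anything falls off the work surface, if the arm or the gripper's body presses on something with over 40 N, if the wrist force passes 120 N, or if a joint passes its speed limit or range.

## Robot

A 6-joint arm with a two-finger parallel gripper is mounted at the origin on the work surface. World frame = base frame: x ahead of the robot, y to its left, z up, the work surface at z = 0. Lengths are in mm, angles in degrees, forces in N, time in s.
With the tool pointing down it reaches from about 300 to 850 mm from the base axis. Payload 4.2 kg.
Tool frame: the origin (TCP) lies at the very end of the fingers, on their centre line; the grasp point (between the pads) lies 19 mm behind it; z points along the fingers, y is the line along which they close (so a half turn about z gives the same grasp; the last joint's range is limited). The gripper opens to 91 mm and grips with 3 to 60 N. Pads are 32 mm wide; open, the fingers measure 118 mm over their backs; the gripper's body (76 mm by 178 mm) begins 60 mm behind the grasp point.
Start: joints at [70.818, 18.312, 89.639, -0, 72.044, -1.146], TCP at [178.038, 546.759, 213.976] pointing down, gripper open.
Joint ranges: [-177.97, 177.97], [-48.28, 115.42], [12.27, 149.76], [-77.06, 257.06], [2.81, 150.46], [-146.56, 146.56]. Speed limits (degrees/s): [147.25, 147.25, 180, 180, 180, 180].

## Interface

Orientations are given as [roll, pitch, yaw] about the fixed x, y, z axes, in that order (R = Rz(yaw) Ry(pitch) Rx(roll)).
In Python, from workcell import * gives the robot as it stands.
- The arm moves only by the tool move_arm, never from a script. Its argument "motion" is a list of rows, each a list of 3 entries, a list of its own where there are three numbers: the finger opening in mm, from 0 to 91.2, then the shift along the world's x, y, z in units of 25 mm (1.0 is 25 mm), then the turn, a rotation vector about the world's x, y, z in units of 4 degrees (1.0 is 4 degrees). In form: [[grip, [x, y, z], [ax, ay, az]], ...]. A call has 1 to 20 rows; each row shifts and turns the commanded pose from where the row before left it; what a row does not reach is not made up. A row lasts 1/12 s, in which the tool goes at most 41.7 mm and 7.16 degrees, less where a joint would pass 70% of its speed; a pose out of reach is approached as far as the arm can. A call with a number of a shift or a turn outside -1 to 1 is refused whole. A call with a gripper value outside its range is refused whole. The fingers move at their own pace and stop on an object; "grip_force" is the grip in N (left out, the last holds). Time passes only in rows, so rows that do not move let the fingers close. It gives the time, the measured TCP pose, the force, the opening and the grip force at its end, in the units of the state.
- state(): the state, without advancing time (a new reading comes with each control period).
- grab_frame(name): name is "scene" or "top" or "wrist"; returns the picture (400x640x3 uint8, blue, green, red); there is no depth.
- camera_info(name): a dict with "fx", "fy", "cx", "cy" (pixels), "rvec" (rotation vector, rad) and "tvec" (3), from world to camera coordinates, as OpenCV has them. Camera axes: x right, y down, z forward; pixel columns grow to the right and rows downward; lengths in mm; the calibration is good to about 2 mm. A picture is of the moment at which its call begins: read the wrist's pose just before it. camera_info takes no time and is no camera call; for the wrist camera it gives the pose at the moment of the call.
- job_done(): hands the job in; it is judged then, once.
The state is a dict: "time_s": time; "qpos": joint angles; "qvel": joint speeds; "effort": joint torques, N m; "ee_pos": TCP position; "ee_rot": TCP orientation; "force": force on the tool from outside, world axes, zero at the start; "torque": the same for the moment, N m; "gripper_width": finger opening in mm; "gripper_force": force on a finger pad.
Only numpy, scipy, OpenCV 4.12 (cv2) and the standard library are available. Lean on these libraries where they do the work, as an engineer would, in place of code of your own. Each camera call takes 0.05 s, during which the arm holds its last target. There are 200 camera calls.

## Working session

There is one attempt and no reset: what is moved stays moved. The work goes in short steps, Python scripts to look and compute and a tool call to move; the robot and the scene stay as the last step left them, time stands still between calls to the robot, and variables do not carry over. Pictures are saved under pics/ and viewed, at most 10 in all, crops included, and the job is handed in when it is done.

Besides the shell and the picture viewer there is one more tool, called after "Request:" as a command line: name --argument value ..., lists and objects as JSON in quotes. move_arm: Moves the arm, as the interface text tells. Shifts and turns lie within -1 to 1; 1 stands for 25 mm of shift or 4 degrees of turn. Its arguments: {"type":"object","properties":{"motion":{"type":"array","items":{"type":"array"}},"grip_force":{"type":"number"}},"required":["motion"]}

```bash
mkdir -p pics; ls; python3 - <<'E'
from workcell import *
import cv2,numpy as np
a=grab_frame("top");b=grab_frame("scene")
cv2.imwrite("pics/top.png",a);cv2.imwrite("pics/scene.png",b)
print(camera_info("top"),camera_info("scene"))
s=state();print(s['time_s'],s['ee_pos'],s['ee_rot'],s['force'])
E
```

```text
pics
{'fx': 509.2432862653956, 'fy': 509.2432862653956, 'cx': 336.51890891674583, 'cy': 195.46113249712937, 'rvec': array([ 2.04403653, -2.18496558,  0.21574852]), 'tvec': array([ -34.20069919,  548.88461054, 1186.46020472])} {'fx': 395.47959226411615, 'fy': 395.47959226411615, 'cx': 316.71346212307674, 'cy': 207.05194613266275, 'rvec': array([ 0.65376077,  2.50947982, -1.30058788]), 'tvec': array([ 499.76401871,  -90.73114431, 1164.01667934])}
0.1 [177.88686295 546.309807   213.22938378] [-1.79910999e+02 -1.55091333e-03  1.61963442e+02] [ 0.55768904 -0.31536789 -0.2666498 ]
```

View pics/top.png

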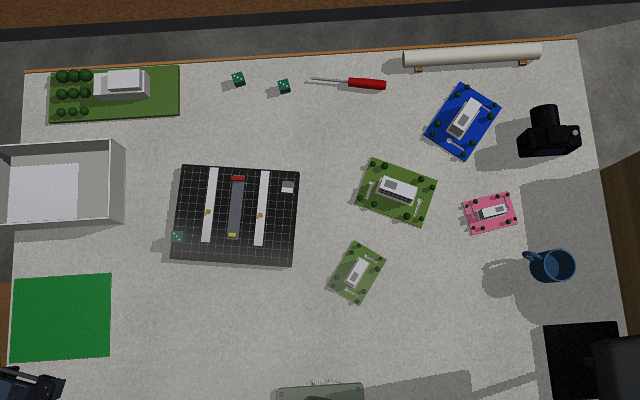

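View pics/scene.png

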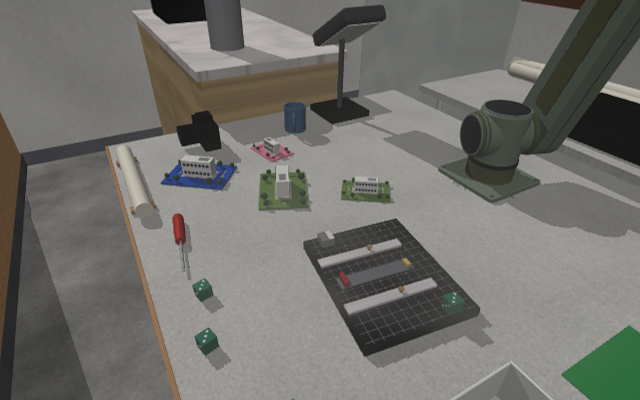

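The top picture shows three candidates in green: the plate at (395,192), a small one at (356,272), and a long one at (115,93), about 300 x 120 mm. The blue one (462,121) and the pink one (490,212) are ruled out. (395,192) fits at about 180 x 130 mm with light keyhole slots. I'll confirm it in an enlarged crop.

```bash
cat > h.py <<'E'
from workcell import *
import cv2,numpy as np
def cam(n):
    c=camera_info(n);K=np.array([[c['fx'],0,c['cx']],[0,c['fy'],c['cy']],[0,0,1.]])
    return K,np.array(c['rvec']),np.array(c['tvec'])
def back(px,z,C):
    K,r,t=C;R=cv2.Rodrigues(r)[0]
    p=np.c_[np.atleast_2d(px),np.ones(len(np.atleast_2d(px)))]
    d=(R.T@np.linalg.inv(K)@p.T).T;o=-R.T@t
    return o+d*((z-o[2])/d[:,2])[:,None]
def proj(P,C):
    K,r,t=C;return cv2.projectPoints(np.atleast_2d(P).astype(float),r,t,K,None)[0][:,0]
E
python3 - <<'E'
from h import *
a=cv2.imread("pics/top.png")
c=cv2.resize(a[140:320,310:450],None,fx=4,fy=3.3,interpolation=cv2.INTER_CUBIC)
c=cv2.resize(a[145:245,340:450],None,fx=5,fy=5,interpolation=cv2.INTER_CUBIC)
cv2.imwrite("pics/c1.png",c)
C=cam("top")
print(back([[207,211],[260,215]],39,C))
print(back([[238,178],[232,236]],30,C))
print(back([[371,157],[438,178],[422,227],[354,207]],5,C), back([[396,192]],0,C))
print(back([[288,187]],42,C),back([[178,237]],50,C))
E
```

```text
[[531.22537273 249.68433653  39.        ]
 [512.5285281  119.84284254  39.        ]]
[[611.85753022 172.93002981  30.        ]
 [466.54666645 191.61799656  30.        ]]
[[ 650.78337514 -166.48917741    5.        ]
 [ 583.76006022 -332.80869193    5.        ]
 [ 460.84479838 -279.48527438    5.        ]
 [ 523.05001308 -113.20171529    5.        ]] [[ 555.55432637 -223.16918806    0.        ]]
[[577.55333305  47.65930154  42.        ]] [[470.08468671 317.81440253  50.        ]]
```

View pics/c1.png

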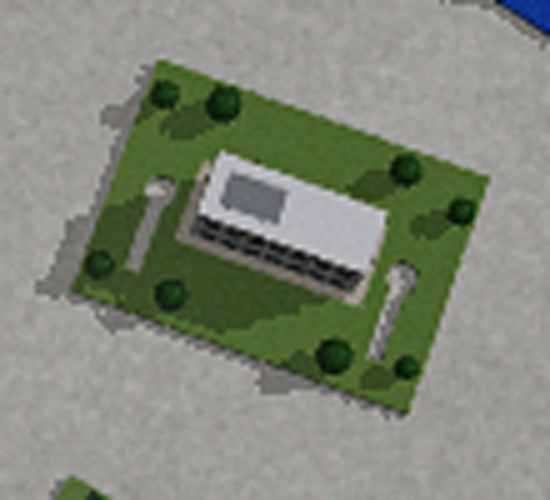

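The crop confirms it: (395,192) has the building and two keyholes, with round ends at about (371.6,182.4) and (420.4,199.6). The slots run down towards the robot, so the model's +x is about world +x and its yaw is about -22°. The board's yaw is about -8°. I'll take a wrist look over the board first.

Request:
move_arm --motion '[[70, [0.9, -0.97, 0.2], [0, 0, -1]], [70, [0.9, -0.97, 0.2], [0, 0, -1]], [70, [0.9, -0.97, 0.2], [0, 0, -1]], [70, [0.9, -0.97, 0.2], [0, 0, -1]], [70, [0.9, -0.97, 0.2], [0, 0, -1]], [70, [0.9, -0.97, 0.2], [0, 0, -1]], [70, [0.9, -0.97, 0.2], [0, 0, -1]], [70, [0.9, -0.97, 0.2], [0, 0, -1]], [70, [0.9, -0.97, 0.2], [0, 0, -1]], [70, [0.9, -0.97, 0.2], [0, 0, -1]], [70, [0.9, -0.97, 0.2], [0, 0, -1]], [70, [0.9, -0.97, 0.2], [0, 0, -1]], [70, [0.9, -0.97, 0.2], [0, 0, -1]], [70, [0.9, -0.97, 0.2], [0, 0, -1]], [70, [0.9, -0.97, 0.2], [0, 0, -1]], [70, [0, 0, 0], [0, 0, -1]], [70, [0, 0, 0], [0, 0, -1]], [70, [0, 0, 0], [0, 0, -1]], [70, [0, 0, 0], [0, 0, -1]], [70, [0, 0, 0], [0, 0, -1]]]'

```text
time_s: 1.77
ee_pos: [515.4, 182.7, 288.4]
ee_rot: [-179.9, 0.0, 81.7]
force: [0.0, -0.2, 0.9]
gripper_width: 69.7
gripper_force: 0.0
```

Request:
move_arm --motion '[[70, [0, 0, 0], [0, 0, 0]], [70, [0, 0, 0], [0, 0, 0]], [70, [0, 0, 0], [0, 0, 0]]]'

```text
time_s: 2.02
ee_pos: [515.4, 183.0, 288.7]
ee_rot: [-180.0, 0.0, 82.1]
force: [-0.3, -0.2, -0.3]
gripper_width: 70.2
gripper_force: 0.0
```

```bash
python3 - <<'E'
from h import *
s=state();C=cam("wrist");a=grab_frame("wrist");np.savez("w1.npz",K=C[0],r=C[1],t=C[2])
cv2.imwrite("pics/w1.png",a)
print(s['time_s'],s['ee_pos'],s['ee_rot'],s['force'],s['qpos'])
R=cv2.Rodrigues(C[1])[0];print("camera at",-R.T@C[2],proj([[531,250,39],[512.5,120,39]],C))
E
```

```text
2.0167 [515.40714289 182.99760616 288.73783923] [-1.79978265e+02  1.34203112e-02  8.20525994e+01] [-0.27886849 -0.2487603  -0.29114966] [ 1.83442941e+01  1.36090883e+01  8.55260267e+01 -2.43538891e-03
  8.08903159e+01  2.62920833e+01]
camera at [526.98488738 254.21115407 458.24013082] [[327.83698428 118.77591003]
 [327.30176116 213.24472794]]
```

View pics/w1.png

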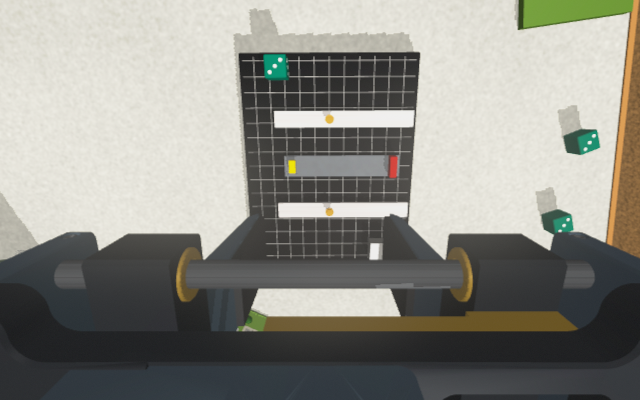

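The wrist picture shows the screws at (329,119) and (329,212), the catch at (291,167), the stop at (393,167), the die at (276,67) and the block at (376,250). Next I'll get sub-pixel positions from both cameras.

```bash
python3 - <<'E'
from h import *
w=np.load("w1.npz");CW=(w['K'],w['r'],w['t']);CT=cam("top")
def orange(f,pts,hs=10):
    a=cv2.imread(f);h=cv2.cvtColor(a,cv2.COLOR_BGR2HSV);out=[]
    for x,y in pts:
        m=cv2.inRange(h[y-hs:y+hs,x-hs:x+hs],(8,110,60),(28,255,255));M=cv2.moments(m,True)
        out.append((x-hs+M['m10']/M['m00'],y-hs+M['m01']/M['m00']));print(f,out[-1],M['m00'])
    return np.array(out)
pw=orange("pics/w1.png",[(329,119),(329,212)]);pt=orange("pics/top.png",[(207,211),(260,215)])
for C,p in((CW,pw),(CT,pt)):
    P=back(p,39,C);d=P[0]-P[1];print(P,P.mean(0),np.linalg.norm(d),np.degrees(np.arctan2(-d[0],d[1])))
# model top corners + holes from crop
c=lambda x,y:(340+(x+.5)/5-.5,145+(y+.5)/5-.5)
px=[c(157,61),c(490,178),c(408,414),c(72,293),c(158,187),c(402,273)]
obj=np.array([[65,90],[65,-90],[-65,-90],[-65,90],[0,65],[0,-65]],float)
P=back(px,5,CT)[:,:2]
M,_=cv2.estimateAffinePartial2D(obj,P);print(M,np.degrees(np.arctan2(M[1,0],M[0,0])),np.hypot(*M[:,0]));print(P-(obj@M[:,:2].T+M[:,2]))
E
```

```text
pics/w1.png (328.9, 118.62) 50.0
pics/w1.png (329.0, 211.5) 44.0
pics/top.png (207.5, 211.0) 16.0
pics/top.png (259.8666666666667, 214.53333333333333) 15.0
[[532.42159732 250.00340652  39.        ]
 [515.26598413 122.26349761  39.        ]] [523.84379072 186.13345207  39.        ] 128.88676965102187 -7.649118133557402
[[531.14289002 248.45534279  39.        ]
 [513.71065687 120.12804197  39.        ]] [522.42677344 184.29169238  39.        ] 129.50590290408627 -7.735820249255066
[[ 9.11023416e-01  4.04191655e-01  5.56063690e+02]
 [-4.04191655e-01  9.11023416e-01 -2.22260004e+02]] -23.925314527987027 0.9966617066561496
[[-0.34093232  0.00862139]
 [-0.81961888 -0.65519732]
 [-0.49711467  0.59320553]
 [-0.4254356   0.08119233]
 [ 2.44729614  1.31027843]
 [ 2.08302461 -0.02780294]]
```

Request:
move_arm --motion '[[70, [0.1, -0.955, -0.35], [0, 0, -0.235]], [70, [0.1, -0.955, -0.35], [0, 0, -0.235]], [70, [0.1, -0.955, -0.35], [0, 0, -0.235]], [70, [0.1, -0.955, -0.35], [0, 0, -0.235]], [70, [0.1, -0.955, -0.35], [0, 0, -0.235]], [70, [0.1, -0.955, -0.35], [0, 0, -0.235]], [70, [0.1, -0.955, -0.35], [0, 0, -0.235]], [70, [0.1, -0.955, -0.35], [0, 0, -0.235]], [70, [0.1, -0.955, -0.35], [0, 0, -0.235]], [70, [0.1, -0.955, -0.35], [0, 0, -0.235]], [70, [0.1, -0.955, -0.35], [0, 0, -0.235]], [70, [0.1, -0.955, -0.35], [0, 0, -0.235]], [70, [0.1, -0.955, -0.35], [0, 0, -0.235]], [70, [0.1, -0.955, -0.35], [0, 0, -0.235]], [70, [0.1, -0.955, -0.35], [0, 0, -0.235]], [70, [0.1, -0.955, -0.35], [0, 0, -0.235]], [70, [0.1, -0.955, -0.35], [0, 0, -0.235]], [70, [0, 0, 0], [0, 0, 0]], [70, [0, 0, 0], [0, 0, 0]], [70, [0, 0, 0], [0, 0, 0]]]'

```text
time_s: 3.73
ee_pos: [558.0, -222.4, 140.3]
ee_rot: [-180.0, -0.0, 66.0]
force: [0.4, -0.5, 1.3]
gripper_width: 69.7
gripper_force: 0.0
```

```bash
python3 - <<'E'
from h import *
s=state();C=cam("wrist");a=grab_frame("wrist");np.savez("w2.npz",K=C[0],r=C[1],t=C[2])
cv2.imwrite("pics/w2.png",a)
print(s['time_s'],s['ee_pos'],s['ee_rot'],s['force'])
E
```

```text
3.7333 [ 558.03544119 -222.42992148  140.2812955 ] [-1.79987311e+02 -2.67605752e-02  6.60064511e+01] [ 0.42552801 -0.51279427  1.34255886]
```

View pics/w2.png

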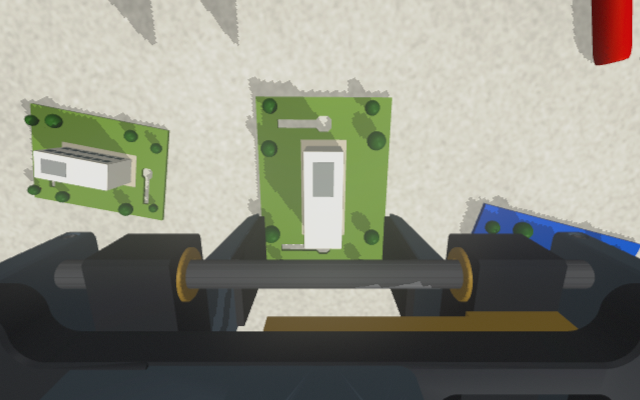

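The wrist picture shows the plate between the fingers, with far corners at about (256,96) and (391,97) and round ends at about (324,123) and (322,250). I'll fit its edges.

```bash
cat >> h.py <<'E'
def greenfit(f,npz,box,z,rows):
    w=np.load(npz);C=(w['K'],w['r'],w['t']);a=cv2.imread(f);h=cv2.cvtColor(a,cv2.COLOR_BGR2HSV)
    m=cv2.inRange(h,(35,90,70),(50,255,255));x0,x1,y0,y1=box;k=np.zeros_like(m);k[y0:y1,x0:x1]=m[y0:y1,x0:x1]
    L=[];R=[]
    for y in range(*rows):
        xs=np.flatnonzero(k[y]);L.append((xs[0]-.5,y));R.append((xs[-1]+.5,y))
    T=[]
    for x in range(x0+25,x1-25,2):
        ys=np.flatnonzero(k[:,x])
        if len(ys):T.append((x,ys[0]-.5))
    res=[]
    for p in(L,R,T):
        q=back(p,z,C)[:,:2].astype(np.float32);l=cv2.fitLine(q,cv2.DIST_HUBER,0,.01,.01).ravel();res.append(l)
    return res,C
E
python3 - <<'E'
from h import *
(L,R,T),C=greenfit("pics/w2.png","w2.npz",(235,410,80,225),5,(105,215))
for n,l in zip("LRT",(L,R,T)):print(n,l,np.degrees(np.arctan2(l[1],l[0])))
yaw=np.radians(-24.);ex=np.array([np.cos(yaw),np.sin(yaw)]);ey=np.array([-ex[1],ex[0]])
xl,xr,yt=L[2:]@ex,R[2:]@ex,T[2:]@ey
print("width",xr-xl,"center",ex*(xl+xr)/2+ey*(yt-90))
h=back([[324,123],[322,250]],5,C)[:,:2];print("holes rel",[( (p-ex*(xl+xr)/2-ey*(yt-90))@ex,(p-ex*(xl+xr)/2-ey*(yt-90))@ey) for p in h])
E
```

```text
L [ 4.1274747e-01  9.1084552e-01  5.0841803e+02 -1.7661385e+02] 65.62245
R [ 4.1265386e-01  9.1088790e-01  6.2907977e+02 -2.2142415e+02] 65.62834
T [ 9.1353172e-01 -4.0676752e-01  5.7933820e+02 -1.3301492e+02] -24.001934
width 128.45597948815748 center [ 558.41973327 -222.21868859]
holes rel [(np.float64(1.0031955329282383), np.float64(65.63450179634904)), (np.float64(-1.141109782378951), np.float64(-67.45717363348152))]
```

Request:
move_arm --grip_force 30 --motion '[[70, [0, 0, -0.9], [0, 0, -0.07]], [70, [0, 0, -1], [0, 0, 0]], [70, [0, 0, -1], [0, 0, 0]], [70, [0, 0, -1], [0, 0, 0]], [70, [0, 0, -0.7], [0, 0, 0]], [70, [0, 0, -0.4], [0, 0, 0]], [70, [0, 0, 0], [0, 0, 0]], [25, [0, 0, 0], [0, 0, 0]], [25, [0, 0, 0], [0, 0, 0]], [25, [0, 0, 0], [0, 0, 0]], [25, [0, 0, 0], [0, 0, 0]], [25, [0, 0, 0], [0, 0, 0]], [25, [0, 0, 0], [0, 0, 0]], [25, [0, 0, 0], [0, 0, 0]], [25, [0, 0, 0], [0, 0, 0]]]'

```text
time_s: 5.03
ee_pos: [557.8, -222.8, 15.8]
ee_rot: [-180.0, -0.0, 65.7]
force: [-2.1, 1.5, 5.0]
gripper_width: 33.6
gripper_force: 30.0
```

Request:
move_arm --motion '[[25, [0, 0, 0.5], [0, 0, 0]], [25, [0, 0, 1], [0, 0, 0]], [25, [0, 0, 1], [0, 0, 0]], [25, [0, 0, 1], [0, 0, 0]], [25, [0, 0, 1], [0, 0, 0]], [25, [0, 0, 0], [0, 0, 0]], [25, [0, 0, 0], [0, 0, 0]], [25, [0, 0, 0], [0, 0, 0]]]'

```text
time_s: 5.7
ee_pos: [556.8, -222.4, 125.7]
ee_rot: [-179.8, 0.0, 65.7]
force: [0.2, -0.7, -4.1]
gripper_width: 34.1
gripper_force: 30.0
```

```bash
python3 - <<'E'
from h import *
s=state();C=cam("wrist");a=grab_frame("wrist");np.savez("w3.npz",K=C[0],r=C[1],t=C[2])
cv2.imwrite("pics/w3.png",a)
print(s['time_s'],s['ee_pos'],s['ee_rot'],s['force'],s['torque'],s['gripper_width'])
E
```

```text
5.7 [ 556.79646633 -222.40445383  125.68769539] [-1.79804182e+02  7.80036181e-03  6.57000239e+01] [ 0.21836585 -0.6918484  -4.12669454] [-0.07825334  0.15272288 -0.00725742] 34.06468512429977
```

View pics/w3.png

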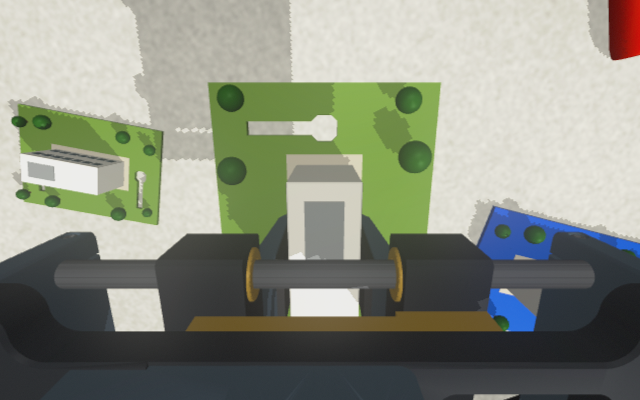

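The wrist picture shows the model held, with the far edge at row 83 (columns 209 to 440) and the +y round end at (325,128). I'll measure the offset in hand.

```bash
python3 - <<'E'
from h import *
(L,R,T),C=greenfit("pics/w3.png","w3.npz",(200,450,70,225),114.9,(95,215))
for n,l in zip("LRT",(L,R,T)):print(n,np.degrees(np.arctan2(l[1],l[0])))
yaw=np.radians(-24.3);ex=np.array([np.cos(yaw),np.sin(yaw)]);ey=np.array([-ex[1],ex[0]])
tcp=np.array([556.8,-222.4])
xl,xr,yt=(L[2:]-tcp)@ex,(R[2:]-tcp)@ex,(T[2:]-tcp)@ey
print("w",xr-xl,"cx",(xl+xr)/2,"cy",yt-90)
h=back([[325,128]],114.9,C)[0,:2]-tcp;print("hole",h@ex,h@ey)
print(proj([[tcp[0],tcp[1],125.7]],C))
E
```

```text
L 65.81497
R 65.6381
T -24.32598
w 128.39225728078466 cx 1.3115330424064204 cy 0.4472561503907002
hole 2.00777358865939 65.87459547798832
[[321.50404275 242.07072115]]
```

Request:
move_arm --motion '[[25, [0, 0.5, 0], [0, 0, 0]], [25, [-0.086, 0.99, 0], [0, 0, 0.26]], [25, [-0.086, 0.99, 0], [0, 0, 0.26]], [25, [-0.086, 0.99, 0], [0, 0, 0.26]], [25, [-0.086, 0.99, 0], [0, 0, 0.26]], [25, [-0.086, 0.99, 0], [0, 0, 0.26]], [25, [-0.086, 0.99, 0], [0, 0, 0.26]], [25, [-0.086, 0.99, 0], [0, 0, 0.26]], [25, [-0.086, 0.99, 0], [0, 0, 0.26]], [25, [-0.086, 0.99, 0], [0, 0, 0.26]], [25, [-0.086, 0.99, 0], [0, 0, 0.26]], [25, [-0.086, 0.99, 0], [0, 0, 0.26]], [25, [-0.086, 0.99, 0], [0, 0, 0.26]], [25, [-0.086, 0.99, 0], [0, 0, 0.26]], [25, [-0.086, 0.99, 0], [0, 0, 0.26]], [25, [-0.086, 0.99, 0], [0, 0, 0.26]], [25, [-0.082, 0.98, 0], [0, 0, 0.25]], [25, [0, 0, 0], [0, 0, 0]]]'

```text
time_s: 7.25
ee_pos: [522.2, 189.9, 126.3]
ee_rot: [-179.9, -0.1, 82.5]
force: [0.0, 0.9, -3.8]
gripper_width: 33.9
gripper_force: 30.0
```

Request:
move_arm --motion '[[25, [0, 0, -0.6], [0, 0, 0]], [25, [0, 0, -0.8], [0, 0, 0]], [25, [0, 0, -0.8], [0, 0, 0]], [25, [0, 0, -0.1], [0, 0, 0]], [25, [0, 0, 0], [0, 0, 0]], [25, [0, 0, 0], [0, 0, 0]], [25, [0, 0, 0], [0, 0, 0]], [25, [0, 0, 0], [0, 0, 0]]]'

```text
time_s: 7.92
ee_pos: [524.6, 185.6, 71.4]
ee_rot: [179.9, -0.1, 82.3]
force: [1.2, 0.8, -4.3]
gripper_width: 33.9
gripper_force: 30.0
```

```bash
python3 - <<'E'
from h import *
s=state();C=cam("wrist");a=grab_frame("wrist");np.savez("w4.npz",K=C[0],r=C[1],t=C[2])
cv2.imwrite("pics/w4.png",a);cv2.imwrite("pics/w4c.png",cv2.resize(a[70:170,230:430],None,fx=4,fy=4,interpolation=cv2.INTER_CUBIC))
print(s['time_s'],s['ee_pos'],s['ee_rot'],s['force'],s['torque'],s['gripper_width'])
E
```

```text
7.9167 [524.56341832 185.59706639  71.38730952] [ 1.79873616e+02 -6.01069028e-02  8.22924575e+01] [ 1.20500524  0.84524742 -4.28668939] [-0.06253504  0.08128415  0.04342449] 33.866014456790644
```

View pics/w4c.png

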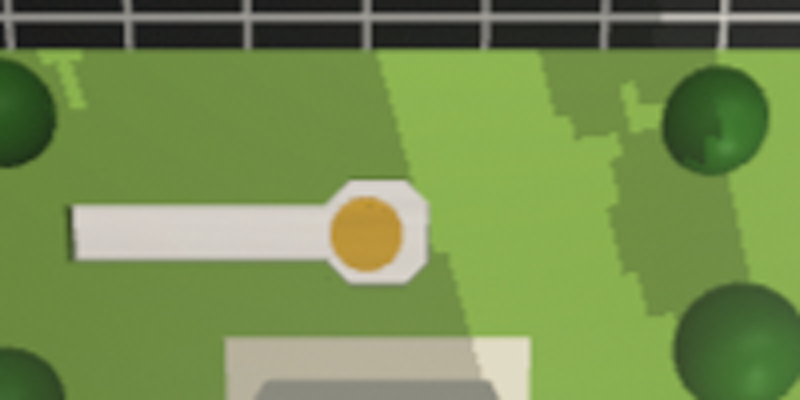

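The crop shows the screw head through the round end: the hole centre is at about (376.5,232.5) in the crop and the head at (367,234).

```bash
python3 - <<'E'
from h import *
w=np.load("w4.npz");C=(w['K'],w['r'],w['t'])
c=lambda x,y:[230+(x+.5)/4-.5,70+(y+.5)/4-.5]
H=back([c(376.5,232.5)],60.6,C)[0];S=back([c(367,234)],39,C)[0];d=(S-H)[:2]
R=cv2.Rodrigues(C[1])[0];print("cam",-R.T@C[2],"fwd",R[2])
print("hole",H,"screw",S,"move",d,d/25)
yw=np.radians(-7.7);print("board axes",d@[np.cos(yw),np.sin(yw)],d@[-np.sin(yw),np.cos(yw)])
(L,Rr,T),_=greenfit("pics/w4.png","w4.npz",(200,450,60,225),60.6,(95,215))
for l in(L,Rr,T):print(np.degrees(np.arctan2(l[1],l[0])))
a=cv2.imread("pics/w4.png");g=cv2.cvtColor(a,cv2.COLOR_BGR2GRAY)
# board grid line angle just above plate
q=[]
for x in range(240,420,3):
    seg=g[64:82,x].astype(float);y=64+np.argmax(seg[:12]);q.append((x,y))
q=back(q,22,C)[:,:2].astype(np.float32);l=cv2.fitLine(q,cv2.DIST_HUBER,0,.01,.01).ravel();print("grid",np.degrees(np.arctan2(l[1],l[0])))
E
```

```text
cam [535.36616396 256.70839548 240.9845375 ] fwd [-0.03326663 -0.25435867 -0.96653763]
hole [534.61773336 250.44292263  60.6       ] screw [532.98281951 249.66449439  39.        ] move [-1.63491385 -0.77842824] [-0.06539655 -0.03113713]
board axes -1.5158735272450985 -0.9904651763961082
82.01437
82.368774
-7.70216
grid -7.7006845
```

Request:
move_arm --motion '[[25, [-0.065, -0.031, 0], [0, 0, 0]], [25, [0, 0, -0.25], [0, 0, 0]], [25, [0, 0, -0.22], [0, 0, 0]], [25, [0, 0, 0], [0, 0, 0]], [25, [0, 0, 0], [0, 0, 0]], [25, [0, 0, 0], [0, 0, 0]], [25, [0, 0, 0], [0, 0, 0]]]'

```text
time_s: 8.55
ee_pos: [522.3, 184.6, 58.5]
ee_rot: [180.0, -0.0, 82.3]
force: [0.4, -0.8, -3.2]
gripper_width: 33.9
gripper_force: 30.0
```

```bash
cat >> h.py <<'E'
def holescrew(tag):
    s=state();C=cam("wrist");a=grab_frame("wrist");cv2.imwrite(f"pics/{tag}.png",a)
    np.savez(tag+".npz",K=C[0],r=C[1],t=C[2])
    h=cv2.cvtColor(a,cv2.COLOR_BGR2HSV)[90:160,240:400]
    o=cv2.inRange(h,(8,110,60),(28,255,255));n,_,st,ce=cv2.connectedComponentsWithStats(o)
    i=1+np.argmax(st[1:,4]);sc=ce[i]+[240,90]
    w=cv2.inRange(h,(0,0,60),(180,60,255))|o;n,lab,st2,_=cv2.connectedComponentsWithStats(w)
    j=lab[int(ce[i][1]),int(ce[i][0])];b=st2[j];D=b[3]
    hc=np.array([240+b[0]+b[2]-D/2-.5,90+b[1]+D/2-.5])
    z=s['ee_pos'][2];H=back([hc],z-10.8,C)[0];S=back([sc],39,C)[0];d=(S-H)[:2]
    yw=np.radians(-7.7)
    print(s['time_s'],s['ee_pos'],s['ee_rot'],s['force'],"px",hc,sc,D,st[i],"d",d,"board",d@[np.cos(yw),np.sin(yw)],d@[-np.sin(yw),np.cos(yw)])
    cv2.imwrite(f"pics/{tag}c.png",cv2.resize(a[70:170,230:430],None,fx=4,fy=4,interpolation=cv2.INTER_CUBIC))
E
python3 -c "
from h import *
holescrew('w5')"
```

```text
8.55 [522.29396657 184.62907081  58.50664706] [ 1.79982274e+02 -4.32985178e-03  8.23025551e+01] [ 0.39669278 -0.76233787 -3.16574848] px [323.5 127.5] [324.54545455 126.7972028 ] 26 [ 76  27  19  20 286] d [0.61884443 0.02342914] board 0.6101252525947326 0.10613449180770307
```

View pics/w5c.png

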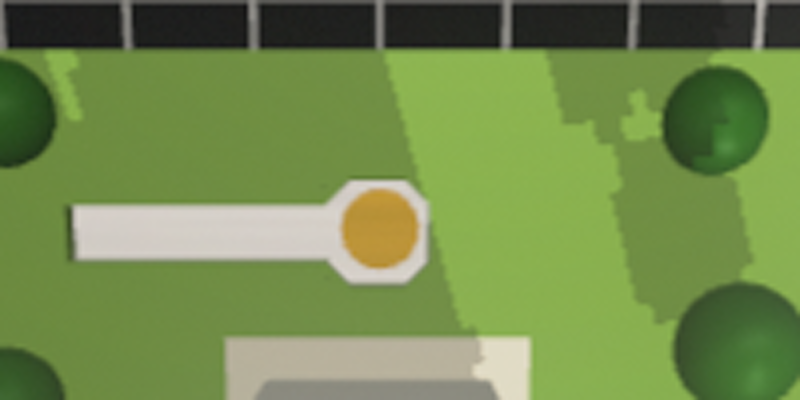

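The crop shows the head at (379.5,229.5) inside the hole at (376.5,232.5), which leaves about 0.5 mm in x. I'll correct that and lower slowly.

Request:
move_arm --motion '[[25, [0.02, 0, 0], [0, 0, 0]], [25, [0, 0, -0.08], [0, 0, 0]], [25, [0, 0, -0.08], [0, 0, 0]], [25, [0, 0, -0.08], [0, 0, 0]], [25, [0, 0, 0], [0, 0, 0]], [25, [0, 0, 0], [0, 0, 0]]]'

```text
time_s: 9.1
ee_pos: [522.4, 184.5, 52.2]
ee_rot: [-180.0, 0.0, 82.3]
force: [0.2, 0.6, -3.9]
gripper_width: 34.1
gripper_force: 30.0
```

```bash
python3 -c "
from h import *
holescrew('w6')"
```

```text
9.1 [522.40600474 184.54486553  52.21083298] [-1.79974424e+02  1.62894864e-02  8.23065134e+01] [ 0.23486696  0.62321822 -3.8818793 ] px [323.5 127.5] [324.36012862 126.97106109] 26 [ 75  27  20  21 311] d [0.51745286 0.14630834] board 0.4931837958190165 0.21432064617190724
```

Request:
move_arm --motion '[[25, [0.016, 0.004, 0], [0, 0, 0]], [25, [0, 0, -0.06], [0, 0, 0]], [25, [0, 0, -0.06], [0, 0, 0]], [25, [0, 0, -0.06], [0, 0, 0]], [25, [0, 0, -0.06], [0, 0, 0]], [25, [0, 0, 0], [0, 0, 0]], [25, [0, 0, 0], [0, 0, 0]]]'

```text
time_s: 9.73
ee_pos: [522.9, 184.7, 46.4]
ee_rot: [-180.0, 0.0, 82.3]
force: [-0.3, -1.1, -2.5]
gripper_width: 34.0
gripper_force: 30.0
```

Request:
move_arm --motion '[[25, [0, 0, -0.03], [0, 0, 0]], [25, [0, 0, -0.03], [0, 0, 0]], [25, [0, 0, 0], [0, 0, 0]], [25, [0, 0, 0], [0, 0, 0]]]'

```text
time_s: 10.07
ee_pos: [523.0, 184.7, 45.0]
ee_rot: [-180.0, 0.0, 82.3]
force: [0.2, 0.3, -3.3]
gripper_width: 33.7
gripper_force: 30.0
```

Request:
move_arm --motion '[[25, [0, 0, -0.02], [0, 0, 0]], [25, [0, 0, -0.02], [0, 0, 0]], [25, [0, 0, 0], [0, 0, 0]], [25, [0, 0, 0], [0, 0, 0]], [25, [0, 0, 0], [0, 0, 0]]]'

```text
time_s: 10.48
ee_pos: [523.0, 184.7, 44.0]
ee_rot: [180.0, 0.0, 82.3]
force: [0.1, 0.0, -3.0]
gripper_width: 33.8
gripper_force: 30.0
```

Request:
move_arm --motion '[[25, [0, 0, -0.02], [0, 0, 0]], [25, [0, 0, 0], [0, 0, 0]], [25, [0, 0, 0], [0, 0, 0]], [25, [0, 0, 0], [0, 0, 0]]]'

```text
time_s: 10.82
ee_pos: [523.0, 184.7, 43.8]
ee_rot: [180.0, -0.0, 82.3]
force: [-1.3, -0.4, 1.8]
gripper_width: 33.8
gripper_force: 30.0
```

The plate is seated: contact is felt at z 43.8. I'll estimate the stop and catch positions from the earlier pictures before sliding.

```bash
python3 - <<'E'
from h import *
w=np.load("w1.npz");C=(w['K'],w['r'],w['t']);a=cv2.imread("pics/w1.png");h=cv2.cvtColor(a,cv2.COLOR_BGR2HSV)
yw=np.radians(-7.7);ex=np.array([np.cos(yw),np.sin(yw)]);o=np.array([523.84,186.13])
r=cv2.inRange(h,(0,120,50),(8,255,255))|cv2.inRange(h,(172,120,50),(180,255,255));y=cv2.inRange(h,(24,120,80),(36,255,255))
for n,m,zs in(("red",r,(25,28,44)),("yel",y,(28,32.5))):
    m[:,:270]=0;m[:,410:]=0;m[:140]=0;m[190:]=0
    q=cv2.boundingRect(m);print(n,q)
    for z in zs:
        P=back([[q[0]-.5,167],[q[0]+q[2]-.5,167]],z,C)[:,:2]-o;print(z,P@ex)
print(a[167,385:402].tolist())
holescrew('w7')
E
```

```text
red (389, 156, 8, 22)
25 [85.03718415 96.43059806]
28 [84.40675372 95.72127318]
44 [81.04445807 91.93820714]
yel (288, 160, 8, 14)
28 [-58.5106642  -47.18563097]
32.5 [-57.96149722 -46.75491563]
[[124, 125, 123], [126, 125, 124], [114, 115, 120], [86, 88, 112], [65, 68, 108], [63, 69, 178], [62, 69, 214], [62, 70, 214], [64, 71, 214], [63, 71, 214], [63, 71, 215], [73, 80, 203], [128, 131, 172], [153, 153, 151], [119, 119, 119], [72, 76, 78], [73, 76, 78]]
10.8167 [523.0190976  184.73861903  43.76355683] [ 1.79990410e+02 -4.65978311e-03  8.23045299e+01] [-1.32899903 -0.39745405  1.81175813] px [323.5 127.5] [323.29498525 127.93510324] 26 [ 74  28  20  21 339] d [-0.1027217  -0.00956311] board -0.10051415421187532 -0.023240172517045125
```

The hole is centred on the screw (-0.1, 0 mm). I expect the stop at a slide of about 18 to 20 mm, so I'll do 14 mm first and then creep.

Request:
move_arm --motion '[[25, [0.04, -0.0054, 0], [0, 0, 0]], [25, [0.08, -0.0108, 0], [0, 0, 0]], [25, [0.08, -0.0108, 0], [0, 0, 0]], [25, [0.08, -0.0108, 0], [0, 0, 0]], [25, [0.08, -0.0108, 0], [0, 0, 0]], [25, [0.08, -0.0108, 0], [0, 0, 0]], [25, [0.08, -0.0108, 0], [0, 0, 0]], [25, [0.04, -0.0054, 0], [0, 0, 0]], [25, [0, 0, 0], [0, 0, 0]], [25, [0, 0, 0], [0, 0, 0]]]'

```text
time_s: 11.7
ee_pos: [537.2, 182.9, 43.8]
ee_rot: [180.0, -0.0, 82.3]
force: [-3.5, 0.1, 5.2]
gripper_width: 33.9
gripper_force: 30.0
```

Request:
move_arm --motion '[[25, [0.02, -0.0027, 0], [0, 0, 0]], [25, [0.02, -0.0027, 0], [0, 0, 0]], [25, [0.02, -0.0027, 0.004], [0, 0, 0]], [25, [0, 0, 0], [0, 0, 0]]]'

```text
time_s: 12.03
ee_pos: [538.5, 182.7, 43.8]
ee_rot: [-180.0, -0.0, 82.3]
force: [-3.1, 1.4, 4.6]
gripper_width: 34.0
gripper_force: 30.0
```

Request:
move_arm --motion '[[25, [0.02, -0.0027, 0], [0, 0, 0]], [25, [0.02, -0.0027, 0], [0, 0, 0]], [25, [0, 0, 0], [0, 0, 0]]]'

```text
time_s: 12.28
ee_pos: [539.6, 182.6, 43.8]
ee_rot: [180.0, -0.0, 82.3]
force: [-4.0, -0.1, 4.6]
gripper_width: 34.1
gripper_force: 30.0
```

Slid about 16.7 mm so far.

Request:
move_arm --motion '[[25, [0.02, -0.0027, 0], [0, 0, 0]], [25, [0.02, -0.0027, 0], [0, 0, 0]], [25, [0, 0, 0], [0, 0, 0]]]'

```text
time_s: 12.53
ee_pos: [540.4, 182.4, 43.8]
ee_rot: [-180.0, -0.0, 82.3]
force: [-3.6, 0.2, 5.7]
gripper_width: 34.0
gripper_force: 30.0
```

Request:
move_arm --motion '[[25, [0.02, -0.0027, 0], [0, 0, 0]], [25, [0.02, -0.0027, 0], [0, 0, 0]], [25, [0, 0, 0], [0, 0, 0]]]'

```text
time_s: 12.78
ee_pos: [541.5, 182.3, 43.8]
ee_rot: [-180.0, -0.0, 82.3]
force: [-4.2, 0.1, 5.7]
gripper_width: 33.7
gripper_force: 30.0
```

Request:
move_arm --motion '[[25, [0.02, -0.0027, 0], [0, 0, 0]], [25, [0.015, -0.002, 0], [0, 0, 0]], [25, [0, 0, 0], [0, 0, 0]]]'

```text
time_s: 13.03
ee_pos: [541.6, 182.3, 43.8]
ee_rot: [-179.9, 0.0, 82.3]
force: [-7.5, 1.1, 6.9]
gripper_width: 34.1
gripper_force: 30.0
```

Request:
move_arm --motion '[[25, [0.016, -0.002, 0], [0, 0, 0]], [25, [0, 0, 0], [0, 0, 0]], [25, [0, 0, 0], [0, 0, 0]]]'

```text
time_s: 13.28
ee_pos: [541.6, 182.3, 43.9]
ee_rot: [-179.9, 0.0, 82.3]
force: [-8.4, 0.9, 7.2]
gripper_width: 33.6
gripper_force: 30.0
```

```bash
python3 - <<'E'
from h import *
a=grab_frame("scene");cv2.imwrite("pics/s2.png",cv2.resize(a[200:370,270:490],None,fx=3.5,fy=3.5,interpolation=cv2.INTER_CUBIC))
print(state()['force'])
E
```

```text
[-8.17628324  0.80719254  7.43504978]
```

View pics/s2.png

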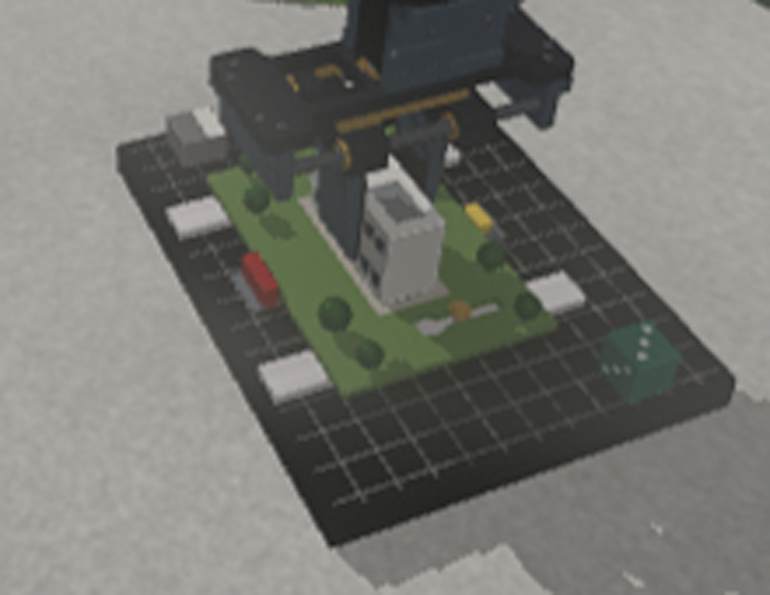

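The picture shows the plate against the red stop (260,280) and the yellow catch (478,218) up and clear behind the -x edge. I'll relax the pressure, open and retreat.

Request:
move_arm --motion '[[25, [-0.04, 0.005, 0.01], [0, 0, 0]], [25, [0, 0, 0], [0, 0, 0]], [60, [0, 0, 0], [0, 0, 0]], [60, [0, 0, 0], [0, 0, 0]], [60, [0, 0, 0], [0, 0, 0]], [60, [0, 0, 0], [0, 0, 0]], [60, [0, 0, 0], [0, 0, 0]], [60, [0, 0, 0.3], [0, 0, 0]], [60, [0, 0, 0.6], [0, 0, 0]], [60, [0, 0, 0.8], [0, 0, 0]], [60, [0, 0, 0.8], [0, 0, 0]], [60, [0, 0, 0.8], [0, 0, 0]], [60, [0, 0, 0.8], [0, 0, 0]], [60, [0, 0, 0.8], [0, 0, 0]], [60, [0, 0, 0], [0, 0, 0]], [60, [0, 0, 0], [0, 0, 0]]]'

```text
time_s: 14.67
ee_pos: [542.4, 182.3, 167.6]
ee_rot: [179.8, -0.1, 82.3]
force: [-0.8, -1.1, -0.2]
gripper_width: 59.9
gripper_force: 0.0
```

```bash
python3 - <<'E'
from h import *
s=state();print(s['time_s'],s['ee_pos'],s['force'],s['gripper_width'])
a=grab_frame("scene");cv2.imwrite("pics/s3.png",cv2.resize(a[200:370,270:490],None,fx=3.5,fy=3.5,interpolation=cv2.INTER_CUBIC))
E
```

```text
14.6667 [542.44345947 182.34572371 167.62487084] [-0.81301    -1.14256215 -0.19304775] 59.91367037234803
```

View pics/s3.png

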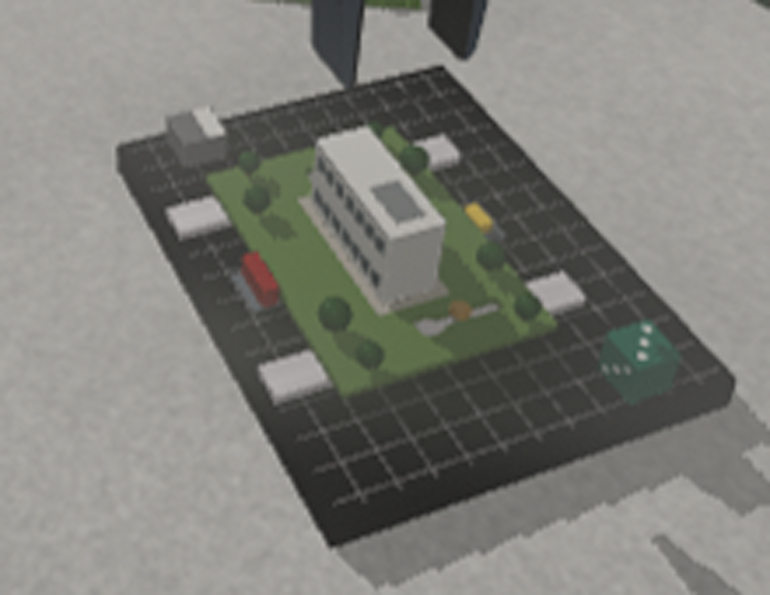

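The model is locked: its plate touches the stop (260,280), the catch (478,218) is up, the die and block haven't moved, and the gripper is clear.

```bash
python3 -c "
from workcell import *
print(job_done())"
```

```text
the job is handed in; nothing more can be done
None
```

The job is handed in: the model is on the screws, slid about 19 mm to the red stop with the yellow catch up behind it and released, and the die and block are where they were; no verdict was returned.

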